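Send the toy leg to the lens station and hold it up level

TASK

On the toy-model bench, push the carrier along its rail until it clicks into the station that has the round lens. Then draw the thick toy leg (not the thin forearm with the ball fist) out of its leaning nest, lift it well clear, about 25 cm above the bench, and turn it so that it lies level in the air. Finish while holding it there, still, with the carrier left in that station, the forearm left in its nest and everything else on the bench left where it stands.

Things in the scene. Friction and masses are not known exactly. Their poses are not given: they have to be found in the camera images.
- rail: Aluminium rail fixed on the bench, 540 mm long (along its y), 70 wide, its top 22 mm above the bench, with 30 mm high end blocks at y = +-275 mm. Origin: centre of its underside; y runs along the rail, z up, x across it, away from the robot.
- carrier (a joint): Slide of the carrier along the rail's +y, in m, 0 in the middle of the rail (where it starts), limits +-0.13. Sliding takes about 2 N. On each station a spring ball clicks between two pins at the middle of the carrier's far edge: entering or leaving a station takes about 10 N over a few mm; the detent keeps the carrier within about 1 mm.
- carrier_mid (a point): Centre of the carrier plate's top face, 36 mm above the bench. The carrier is an aluminium plate 86 mm (rail x) by 270 mm (rail y) by 14 mm, with a push plate standing at each end and two identical grey nests on top, one holding the leg, the other the forearm, either way round.
- push_left (a point): Centre of the outer face of the carrier's end plate at rail +y, 54 mm above the bench. The plate is upright, 64 mm wide along rail x, 8 thick, its top 86 mm above the bench. Press here to push the carrier towards rail -y (with closed fingertips lowered beyond the carrier's end, over the rail).
- push_right (a point): The same on the end plate at rail -y: press here to push the carrier towards rail +y.
- nest_left (a point): Centre of the floor of the nest at rail y +60 mm on the carrier. Square well, 26 mm wide inside, 42 deep along its axis, which leans 40 degrees from vertical with the top towards the robot (rail -x); rim up to 96 mm above the bench. A rib 18 mm wide on its robot side backs the limb up to 85 mm along the axis, 109 mm above the bench.
- nest_right (a point): Centre of the floor of the nest at rail y -60 mm on the carrier. Square well, 26 mm wide inside, 42 deep along its axis, which leans 40 degrees from vertical with the top towards the robot (rail -x); rim up to 96 mm above the bench. A rib 18 mm wide on its robot side backs the limb up to 85 mm along the axis, 109 mm above the bench.
- lens_station: The wanted station: grey block 40 x 40 x 46 mm behind the rail (85 mm to its +x side), with a black-rimmed round lens, 68 mm across, on a short stem, top 112 mm above the bench. Origin: on the bench under the block, axes as the rail's. The carrier is in it when carrier_mid has y = 0 in this frame. It is 90 to 115 mm along the rail to either side of the carrier's start.
- dryer_station: The other station: same block with a rectangular steel heater head, 64 x 50 mm, in place of the lens. Origin and axes as for the lens station. Not wanted.
- leg: Toy robot's lower leg, loose, about 0.16 kg, 131 mm long: grey square ankle stub 24 x 24 x 46 mm (in the nest), white shin 38 mm deep (its x, -12 to +26) by 30 wide (its y), round white knee 38 mm across, 30 wide. Origin: centre of the stub's end face; z along the leg to the knee, y along the rail. Starts leaning 40 degrees with the nest; its stub is out after 45 mm of drawing along +z.
- leg_grip (a point): Middle of the leg's shin, 92 mm along its z, 7 mm along its x: a good place to pinch it, from above, across its 30 mm width (its y).
- forearm: Bystander in the other nest: slim toy forearm, 117 mm long, the same grey stub, a white rod 24 mm across and a ball fist 34 mm across. Origin and z as for the leg.
- head: Bystander: white toy head 68 mm across, 74 high, at the left. Origin: centre of its underside.
- glue: Bystander: white glue bottle, 44 mm across, 110 high. Origin: centre of its underside.
- cup: Bystander: white cup, 68 mm across, 75 high. Origin: centre of its underside.
- driver: Bystander: screwdriver 170 mm long lying between robot and rail.
- torso: Bystander: white toy torso, 60 x 85 mm, 108 high, at the right. Origin: centre of its underside.

How it is judged:
By the outcome, as a careful person would: the job done as asked, in the order asked, and still so for the second after the job is handed in, while the arm keeps its last pose, push and grip.
It also fails if it takes over 58 s, if anything falls off the work surface, if the arm or the gripper's body presses on something with over 40 N, if the wrist force passes 120 N, or if a joint passes its speed limit or range.

ROBOT

A 7-joint arm with a two-finger parallel gripper is mounted at the origin on the work surface. World frame = base frame: x ahead of the robot, y to its left, z up, the work surface at z = 0. Lengths are in m, angles in rad, forces in N, time in s.
With the tool pointing down it reaches from about 0.425 to 0.875 m from the base axis. Payload 4.7 kg.
Tool frame: the origin (TCP) lies midway between the tips of the shut fingers; the grasp point (between the pads) lies env.pinch_z behind it (env.pinch_z is the distance from the TCP to the grasp point, in m); z points along the fingers, y is the line along which they close (so a half turn about z gives the same grasp; the last joint's range is limited). The gripper opens to 85 mm and grips with 20 to 120 N. Pads are 22 mm wide; open, the fingers measure 114 mm over their backs; the gripper's body (76 mm by 85 mm) begins 54 mm behind the grasp point. The pads swing forward as they close: fully open they stand 13 mm farther back than shut.
Start: joints at [1.207, 0.321, -0.07, 1.45, 0.023, 1.371, -0.057], TCP at [0.24, -0.604, 0.231] pointing down, gripper open.
Joint ranges: [-2.86, 2.86], [-0.3, 2.09], [-1.38, 1.24], [0.06, 2.45], [-1.56, 4.7], [0.09, 2.05], [-2.69, 2.69]. Speed limits (rad/s): [2.57, 2.57, 3.14, 3.14, 3.14, 3.14, 3.14].

INTERFACE

Orientations are given as a unit quaternion [x, y, z, w].
In Python, from workcell import env gives the robot as it stands.
- The arm moves only by the shell command python3 shift.py FILE, which reads ROWS from the file FILE. ROWS is a JSON object with one list for each field, all of the same length, 1 to 8, a row being the entries at one place: x, y, z (the shift in normalised numbers (1 is 800 mm)), ax, ay, az (a rotation vector in parts of the range, where 1.0 means 180 degrees), jaw (the opening from 0.0 (shut) to 1.0 (fully open)); each row shifts and turns the commanded pose from where the row before left it, along the tool's axes as they then stand; what a row does not reach is not made up. A row lasts 1/12 s, in which the tool goes at most 0.0417 m and 0.125 rad, less where a joint would pass 70% of its speed; a pose out of reach is approached as far as the arm can. The fingers move at their own pace and stop on an object; the grip force is fixed at half the most. Time passes only in rows, so rows that do not move let the fingers close. It prints the time, the measured TCP pose, the force, the opening and the grip force at its end. No shift or turn number may pass 1 either way. Input that does not fit is refused with a message, and nothing moves.
- env.get_obs(): the state, without advancing time (a new reading comes with each control period).
- env.snapshot(name): name is "scene" or "top"; returns the picture (400x640x3 uint8, red, green, blue); there is no depth.
- env.calibration(name): a dict with "camera_matrix" (3x3 intrinsics, pixels), "dist" ([k1, k2, p1, p2, k3] as OpenCV has them; the pictures are not rectified), "T" (4x4, takes a point from camera to world coordinates). Camera axes: x right, y up, looking along -z (the intrinsics and any distortion apply to the point x, -y, -z); pixel columns grow to the right and rows downward; lengths in m; the calibration is good to about 2 mm. A picture is of the moment at which its call begins. calibration takes no time and is no camera call.
- env.job_done(): hands the job in; it is judged then, once.
The state is a dict: "t": time; "joint_positions": joint angles; "joint_vel": joint speeds; "joint_torque": joint torques, N m; "ee_pos": TCP position; "ee_rot": TCP orientation; "contact_force": force on the tool from outside, world axes, zero at the start; "ft_torque": the same for the moment, N m; "finger_gap": opening from 0.0 (shut) to 1.0 (fully open); "gripper_force": force on a finger pad.
Only numpy, scipy, OpenCV 4.12 (cv2) and the standard library are available. Lean on these libraries where they do the work, as an engineer would, in place of code of your own. Each camera call takes 0.05 s, during which the arm holds its last target. There are 200 camera calls.

## Working session

There is one attempt and no reset: what is moved stays moved. The work goes in short steps, Python scripts to look and compute and a shell command to move; the robot and the scene stay as the last step left them, time stands still between calls to the robot, and variables do not carry over. Pictures are saved under pics/ and viewed, at most 13 in all, crops included, and the job is handed in when it is done.

```bash
ls; mkdir -p pics; python3 - <<'E'
from workcell import env
import cv2
for n in("scene","top"):
    cv2.imwrite(f"pics/{n}0.png",env.snapshot(n)[:,:,::-1]); c=env.calibration(n); print(n,c["camera_matrix"],c["dist"],c["T"])
o=env.get_obs(); print(o,env.pinch_z)
E
```

```text
pics
shift.py
workcell.py
scene [[481.37954896   0.         319.75382327]
 [  0.         481.37954896 207.6466684 ]
 [  0.           0.           1.        ]] [-0.11436521  0.          0.          0.          0.        ] [[ 0.33489336 -0.55105455  0.76432017  1.68556268]
 [ 0.94196902  0.17577463 -0.28600287 -0.42175991]
 [ 0.02325509  0.81574638  0.57794207  1.00988008]
 [ 0.          0.          0.          1.        ]]
top [[372.77219997   0.         316.92034483]
 [  0.         372.77219997 196.65936347]
 [  0.           0.           1.        ]] [0.02150377 0.         0.         0.         0.        ] [[-1.38371052e-02  9.88874943e-01 -1.48104292e-01  3.69254677e-01]
 [-9.99899991e-01 -1.41173866e-02 -8.41356172e-04 -3.99640505e-03]
 [-2.92284158e-03  1.48077838e-01  9.88971390e-01  1.13821912e+00]
 [ 0.00000000e+00  0.00000000e+00  0.00000000e+00  1.00000000e+00]]
{'t': 0.1, 'joint_positions': array([ 1.2071003 ,  0.3217969 , -0.07010678,  1.45155632,  0.02259301,
        1.37080266, -0.0568963 ]), 'joint_vel': array([ 3.11860711e-05, -5.49982532e-04,  1.03124695e-03, -1.41341791e-03,
        1.25116275e-03, -9.26743729e-04,  1.25593898e-03]), 'joint_torque': array([-1.66959339e-04, -4.94877362e+01, -3.84071181e-01, -3.15210915e+01,
        1.30870749e-02,  7.42950768e-03, -4.11374700e-06]), 'ee_pos': array([ 0.23955893, -0.60372263,  0.23030019]), 'ee_rot': array([ 9.82206567e-01,  1.87801679e-01, -2.05474724e-04, -8.63860928e-04]), 'contact_force': array([-0.18868706,  0.05481162, -0.95317128]), 'ft_torque': array([0.01664315, 0.00022122, 0.0334499 ]), 'gripper_force': 0.0, 'finger_gap': 0.9962918586568283} 0.0187
```

View pics/scene0.png

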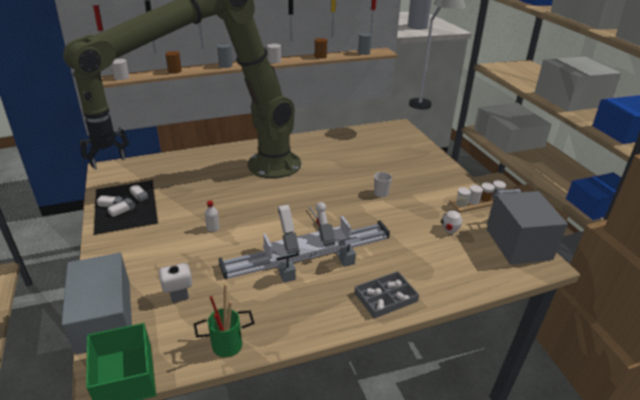

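View pics/top0.png

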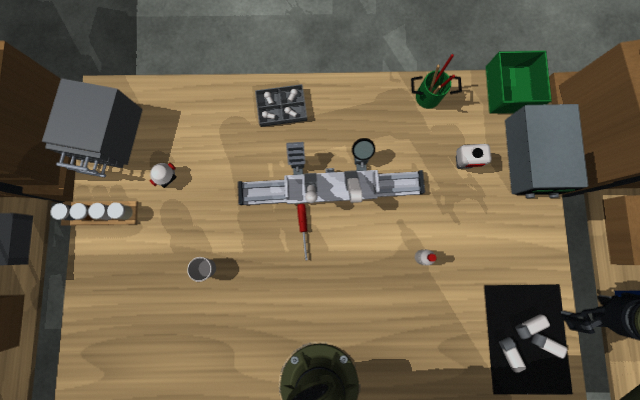

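The scene picture shows the rail at about (220–388, 230–270), with the two limbs on the carrier. In the top picture the rail runs from (240,192) to (423,183). The lens is at (364,150), to the right, and the heater at (296,155). The driver lies at (303,230). I'll enlarge the top picture for precise pixels.

```bash
python3 - <<'E'
import cv2,numpy as np
a=cv2.imread("pics/top0.png")[130:220,230:430]; b=cv2.imread("pics/scene0.png")[195:285,215:395]
a=cv2.resize(a,(800,360),interpolation=cv2.INTER_CUBIC)
cv2.imwrite("pics/ctop.png",a)
b=cv2.resize(b,(800,400),interpolation=cv2.INTER_CUBIC);cv2.imwrite("pics/cscene.png",b)
E
```

```text
(no output)
```

View pics/ctop.png

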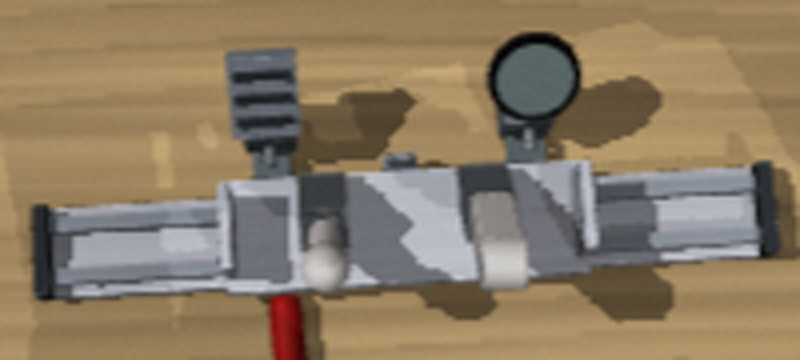

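View pics/cscene.png

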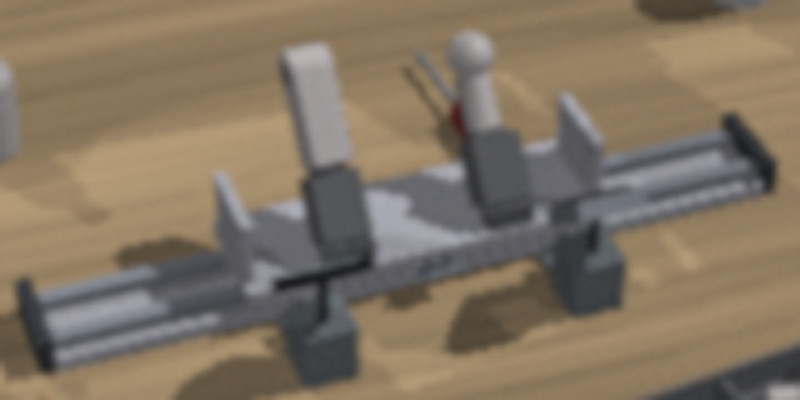

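The crops show the dark end blocks at top-crop (42,252) and (766,209). The lens is at (535,77) and the heater at (265,95). The push plates' top edges are near x=224 and x=587. The thick leg is at (500,245), in the right nest, and the ball-fist forearm is at (325,265), in the left nest. The lens station is at rail −y, so I push from push_left.

```bash
cat > h.py <<'E'
import numpy as np,cv2
from workcell import env
from scipy.spatial.transform import Rotation as R
def ray(n,uv):
    c=env.calibration(n); p=cv2.undistortPoints(np.array([[uv]],float),c["camera_matrix"],np.array(c["dist"]))[0,0]
    T=c["T"]; return T[:3,3],T[:3,:3]@[p[0],-p[1],-1]
def at(n,uv,z):
    o,d=ray(n,uv); return o+d*(z-o[2])/d[2]
def proj(n,P):
    c=env.calibration(n);T=c["T"];q=(np.atleast_2d(P)-T[:3,3])@T[:3,:3]*[1,-1,-1]
    return cv2.projectPoints(q,np.zeros(3),np.zeros(3),c["camera_matrix"],np.array(c["dist"]))[0][:,0]
ct=lambda u,v:(230+(u+.5)/4-.5,130+(v+.5)/4-.5)
cs=lambda u,v:(215+(u+.5)/4.444-.5,195+(v+.5)/4.444-.5)
E
python3 - <<'E'
from h import *
L=at("top",ct(42,252),.03);Rr=at("top",ct(766,209),.03)
print("top ends",L,Rr,np.linalg.norm(L-Rr))
L2=at("scene",cs(750,142),.03);R2=at("scene",cs(32,315),.03)
print("scene ends",L2,R2,np.linalg.norm(L2-R2))
m=(L+Rr+L2+R2)/4; d=(L-Rr+L2-R2); yaw=np.arctan2(-d[0],d[1])
print("mid",m,"yaw",yaw, "top only",(L+Rr)/2,np.arctan2(-(L-Rr)[0],(L-Rr)[1]))
def loc(p): c,s=np.cos(yaw),np.sin(yaw); q=p-m; return [c*q[0]+s*q[1],-s*q[0]+c*q[1]]
for nm,uv,z in [("plateL top",ct(226,226),.086),("plateR top",ct(587,205),.086),("lens",ct(535,77),.09),("heater",ct(265,95),.09),("knee",ct(505,268),.14),("pin",ct(400,158),.03),
  ("lens stem block top",ct(528,142),.046),("dry block",ct(272,160),.046)]:
    print(nm,np.round(loc(at("top",uv,z)),4))
for nm,uv in [("scene lensblock",cs(322,325)),("scene dryblock",cs(592,258))]: print(nm,np.round(loc(at("scene",uv,.046)),4))
E
```

```text
top ends [0.55079446 0.22790992 0.03      ] [ 0.57581756 -0.31796276  0.03      ] 0.5464459152110543
scene ends [0.55835569 0.23019217 0.03      ] [ 0.58362139 -0.31844239  0.03      ] 0.5492160201158062
mid [ 0.56714728 -0.04457576  0.03      ] yaw 0.04591422869247742 top only [ 0.56330601 -0.04502642  0.03      ] 0.04580847881528742
plateL top [-0.0026  0.1296]
plateR top [-0.0029 -0.1297]
lens [ 0.0926 -0.0993]
heater [0.0911 0.0965]
knee [-0.0527 -0.0616]
pin [ 0.0521 -0.0006]
lens stem block top [ 0.055  -0.0965]
dry block [0.0528 0.0958]
scene lensblock [ 0.0984 -0.0991]
scene dryblock [0.0998 0.0974]
```

Rail centre is about (0.565, −0.045) with yaw 0.046, checked against the block spacing and the plates at ±130 mm. The lens is at rail y ≈ −0.099. Next I align the tool, close the fingers and travel to beyond push_left.

Careful with the scale: shifts go in shares of 800 mm and turns go in shares of 180 degrees. That gives: -0.036 m is -0.045, 0.0175 m is 0.0219, 0.111 rad is 0.0353.

```bash
echo '{"x": [0, 0, 0, 0.0219, 0.0219, 0.0219, 0.0219, 0.0219], "y": [0, 0, 0, -0.045, -0.045, -0.045, -0.045, -0.045], "z": [0, 0, 0, 0, 0, 0, 0, 0], "ax": [0, 0, 0, 0, 0, 0, 0, 0], "ay": [0, 0, 0, 0, 0, 0, 0, 0], "az": [0.0353, 0.0353, 0.035, 0, 0, 0, 0, 0], "jaw": [0, 0, 0, 0, 0, 0, 0, 0]}' > rows.txt && python3 shift.py rows.txt
echo '{"x": [0.0219, 0.0219, 0.0219, 0.0219, 0.0219, 0.0219, 0.0219, 0.0219], "y": [-0.045, -0.045, -0.045, -0.045, -0.045, -0.045, -0.045, -0.045], "z": [0, 0, 0, 0, 0, 0, 0, 0], "ax": [0, 0, 0, 0, 0, 0, 0, 0], "ay": [0, 0, 0, 0, 0, 0, 0, 0], "az": [0, 0, 0, 0, 0, 0, 0, 0], "jaw": [0, 0, 0, 0, 0, 0, 0, 0]}' > rows.txt && python3 shift.py rows.txt
echo '{"x": [0.0219, 0.0219, 0.0219, 0.0219, 0.0219, 0.0219, 0.0219, 0], "y": [-0.045, -0.045, -0.045, -0.045, -0.045, -0.045, -0.045, 0], "z": [0, 0, 0, 0, 0, 0, 0, 0], "ax": [0, 0, 0, 0, 0, 0, 0, 0], "ay": [0, 0, 0, 0, 0, 0, 0, 0], "az": [0, 0, 0, 0, 0, 0, 0, 0], "jaw": [0, 0, 0, 0, 0, 0, 0, 0]}' > rows.txt && python3 shift.py rows.txt
```

```text
t: 0.77
ee_pos: [0.3191, -0.4183, 0.2308]
ee_rot: [1.0, 0.023, -0.0, -0.0]
contact_force: [1.0, -1.0, 0.5]
finger_gap: 0.002
gripper_force: 0.0
t: 1.43
ee_pos: [0.4457, -0.1243, 0.2312]
ee_rot: [1.0, 0.023, -0.0, 0.0]
contact_force: [1.7, -1.1, -0.3]
finger_gap: 0.004
gripper_force: 0.0
t: 2.1
ee_pos: [0.5565, 0.1408, 0.2307]
ee_rot: [1.0, 0.028, -0.0, -0.004]
contact_force: [-0.7, 0.7, -0.2]
finger_gap: 0.001
gripper_force: 0.0
```

Converted, 0.03 m is 0.0375, 0.02 m is 0.025, -0.01 rad is -0.0032.

```bash
echo '{"x": [0, 0, 0, 0, 0, 0, 0, 0], "y": [0, 0, 0, 0, 0, 0, 0, 0], "z": [0.0375, 0.0375, 0.0375, 0.0375, 0.0375, 0.025, 0.0125, 0], "ax": [0, 0, 0, 0, 0, 0, 0, 0], "ay": [0, 0, 0, 0, 0, 0, 0, 0], "az": [-0.0032, 0, 0, 0, 0, 0, 0, 0], "jaw": [0, 0, 0, 0, 0, 0, 0, 0]}' > rows.txt && python3 shift.py rows.txt
echo '{"x": [0, 0, 0, 0], "y": [0.0075, 0.0075, 0.0075, 0], "z": [0, 0, 0, 0], "ax": [0, 0, 0, 0], "ay": [0, 0, 0, 0], "az": [0, 0, 0, 0], "jaw": [0, 0, 0, 0]}' > rows.txt && python3 shift.py rows.txt
python3 - <<'E'
from h import *
cv2.imwrite("pics/t1.png",cv2.resize(env.snapshot("top")[120:230,220:440,::-1],(800,400),interpolation=cv2.INTER_CUBIC))
E
```

```text
t: 2.77
ee_pos: [0.5543, 0.1303, 0.0487]
ee_rot: [1.0, 0.028, -0.003, 0.0]
contact_force: [-1.1, 0.6, -0.2]
finger_gap: -0.001
gripper_force: 0.0
t: 3.1
ee_pos: [0.5588, 0.1107, 0.0526]
ee_rot: [1.0, 0.027, 0.001, 0.001]
contact_force: [-0.2, 0.4, 1.1]
finger_gap: -0.0
gripper_force: 0.0
```

View pics/t1.png

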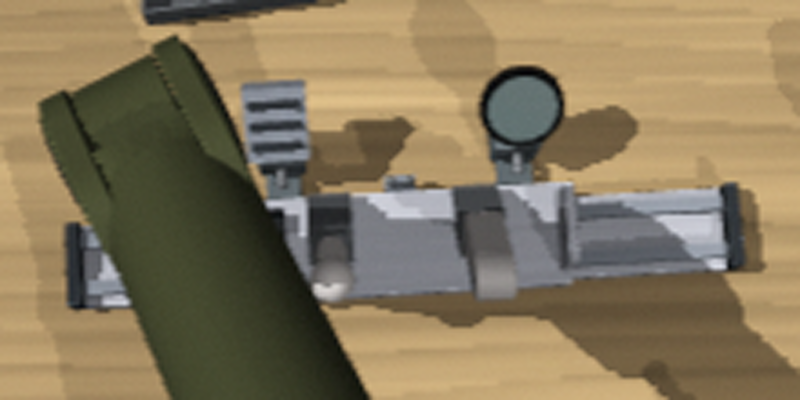

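The arm covers the left end; the carrier (right push plate at (568,222)) has not moved. Pushing in small steps now, watching the force.

Converted, 0.004 m is 0.005, 0.002 m is 0.0025.

```bash
for i in 1 2; do :; done; echo '{"x": [0, 0, 0, 0], "y": [0.005, 0.005, 0.0025, 0], "z": [0, 0, 0, 0], "ax": [0, 0, 0, 0], "ay": [0, 0, 0, 0], "az": [0, 0, 0, 0], "jaw": [0, 0, 0, 0]}' > rows.txt && python3 shift.py rows.txt
echo '{"x": [0, 0, 0, 0], "y": [0.0038, 0.0038, 0.0025, 0], "z": [0, 0, 0, 0], "ax": [0, 0, 0, 0], "ay": [0, 0, 0, 0], "az": [0, 0, 0, 0], "jaw": [0, 0, 0, 0]}' > rows.txt && python3 shift.py rows.txt
```

```text
t: 3.48
ee_pos: [0.5582, 0.1027, 0.0515]
ee_rot: [1.0, 0.028, 0.0, 0.0]
contact_force: [-0.2, -0.1, -0.3]
finger_gap: -0.001
gripper_force: 0.0
t: 3.82
ee_pos: [0.5585, 0.0944, 0.0512]
ee_rot: [1.0, 0.028, -0.0, 0.0]
contact_force: [-0.2, 0.9, 0.5]
finger_gap: -0.002
gripper_force: 0.1
```

Converted, 0.005 m is 0.0063.

```bash
echo '{"x": [0, 0, 0, 0], "y": [0.0063, 0.0063, 0.0063, 0.0063], "z": [0, 0, 0, 0], "ax": [0, 0, 0, 0], "ay": [0, 0, 0, 0], "az": [0, 0, 0, 0], "jaw": [0, 0, 0, 0]}' > rows.txt && python3 shift.py rows.txt
echo '{"x": [0, 0, 0, 0], "y": [0.0088, 0.0088, 0.0088, 0.0088], "z": [0, 0, 0, 0], "ax": [0, 0, 0, 0], "ay": [0, 0, 0, 0], "az": [0, 0, 0, 0], "jaw": [0, 0, 0, 0]}' > rows.txt && python3 shift.py rows.txt
python3 - <<'E'
from h import *
im=env.snapshot("top");cv2.imwrite("pics/t2.png",im[:,:,::-1])
a=cv2.imread("pics/top0.png")[:,:,::-1]
# shift of the right push plate/leg region by template matching along rail
c=im[160:205,330:440]
E
```

```text
t: 4.15
ee_pos: [0.5594, 0.0744, 0.0512]
ee_rot: [1.0, 0.028, -0.0, 0.0]
contact_force: [-0.2, 1.6, 1.5]
finger_gap: 0.004
gripper_force: 0.9
t: 4.48
ee_pos: [0.5608, 0.0462, 0.0512]
ee_rot: [1.0, 0.028, -0.0, 0.0]
contact_force: [-1.7, 1.3, 1.2]
finger_gap: -0.001
gripper_force: 0.9
```

```bash
cat >> h.py <<'E'
m=np.array([.565,-.045,0]); yaw=.0459
Rr=R.from_euler("z",yaw).as_matrix()
def w(p): return m+Rr@p
def slide(show=None):
    "carrier displacement (m, +y) from the leg in the top view, relative to start"
    a=cv2.imread("pics/top0.png"); b=env.snapshot("top")[:,:,::-1].copy()
    if show: cv2.imwrite(show,b)
    out=[]
    for (u0,v0,u1,v1),z in (((345,174,366,206),.12),((368,166,382,198),.086)):
        t=cv2.resize(a[v0:v1,u0:u1],None,fx=8,fy=8,interpolation=cv2.INTER_CUBIC)
        s=cv2.resize(b[v0-10:v1+10,u0-10:u1+60],None,fx=8,fy=8,interpolation=cv2.INTER_CUBIC)
        r=cv2.matchTemplate(s,t,cv2.TM_CCOEFF_NORMED);_,q,_,l=cv2.minMaxLoc(r)
        du=np.array(l)/8-10; c=np.array([(u0+u1)/2,(v0+v1)/2])
        d=Rr.T@(at("top",c+du,z)-at("top",c,z)); out.append((np.round(d[:2],4),round(q,3)))
    return out
E
python3 - <<'E'
from h import *
print(slide("pics/t3.png")); o=env.get_obs(); print(Rr.T@(o["ee_pos"]-m))
E
```

```text
[(array([-0.0031, -0.0621]), 0.6), (array([ 0.0009, -0.0633]), 0.603)]
[0.00035809 0.08948932 0.05106408]
```

Carrier is at about −0.063, and it needs about −0.099. I push faster to −0.087, then in small steps.

Converted, 0.007 m is 0.0088, 0.006 m is 0.0075.

```bash
echo '{"x": [0, 0, 0, 0], "y": [0.0088, 0.0088, 0.0075, 0.005], "z": [0, 0, 0, 0], "ax": [0, 0, 0, 0], "ay": [0, 0, 0, 0], "az": [0, 0, 0, 0], "jaw": [0, 0, 0, 0]}' > rows.txt && python3 shift.py rows.txt
for i in 1; do echo '{"x": [0, 0], "y": [0.0019, 0], "z": [0, 0], "ax": [0, 0], "ay": [0, 0], "az": [0, 0], "jaw": [0, 0]}' > rows.txt && python3 shift.py rows.txt; done
echo '{"x": [0, 0], "y": [0.0019, 0], "z": [0, 0], "ax": [0, 0], "ay": [0, 0], "az": [0, 0], "jaw": [0, 0]}' > rows.txt && python3 shift.py rows.txt
echo '{"x": [0, 0], "y": [0.0019, 0], "z": [0, 0], "ax": [0, 0], "ay": [0, 0], "az": [0, 0], "jaw": [0, 0]}' > rows.txt && python3 shift.py rows.txt
python3 - <<'E'
from h import *
print(slide("pics/t4.png")); o=env.get_obs(); print(Rr.T@(o["ee_pos"]-m))
E
```

```text
t: 4.92
ee_pos: [0.5624, 0.022, 0.0512]
ee_rot: [1.0, 0.028, -0.0, 0.0]
contact_force: [-0.7, 1.5, 1.0]
finger_gap: -0.001
gripper_force: 0.9
t: 5.08
ee_pos: [0.5626, 0.0209, 0.0512]
ee_rot: [1.0, 0.028, 0.0, 0.0]
contact_force: [-0.8, -0.0, 0.6]
finger_gap: 0.002
gripper_force: 0.0
t: 5.25
ee_pos: [0.5626, 0.0207, 0.0513]
ee_rot: [1.0, 0.028, 0.0, -0.0]
contact_force: [-0.3, 2.2, 0.0]
finger_gap: 0.005
gripper_force: 0.9
t: 5.42
ee_pos: [0.5627, 0.0204, 0.0514]
ee_rot: [1.0, 0.029, 0.0, -0.001]
contact_force: [-0.5, 4.3, -2.0]
finger_gap: -0.0
gripper_force: 2.4
[(array([-0.003 , -0.0847]), 0.558), (array([ 0.001 , -0.0859]), 0.601)]
[0.00064787 0.06541812 0.05133111]
```

Converted, 0.0015 m is 0.0019.

```bash
echo '{"x": [0, 0], "y": [0.0019, 0], "z": [0, 0], "ax": [0, 0], "ay": [0, 0], "az": [0, 0], "jaw": [0, 0]}' > rows.txt && python3 shift.py rows.txt|grep -E "ee_pos|cont"
echo '{"x": [0, 0], "y": [0.0019, 0], "z": [0, 0], "ax": [0, 0], "ay": [0, 0], "az": [0, 0], "jaw": [0, 0]}' > rows.txt && python3 shift.py rows.txt|grep -E "ee_pos|cont"
echo '{"x": [0, 0], "y": [0.0019, 0], "z": [0, 0], "ax": [0, 0], "ay": [0, 0], "az": [0, 0], "jaw": [0, 0]}' > rows.txt && python3 shift.py rows.txt|grep -E "ee_pos|cont"
```

```text
ee_pos: [0.5626, 0.0202, 0.0513]
contact_force: [-0.5, 7.5, -0.6]
ee_pos: [0.5626, 0.0201, 0.0514]
contact_force: [-0.8, 9.1, 0.6]
ee_pos: [0.5626, 0.02, 0.0514]
contact_force: [-1.1, 12.5, 0.4]
```

```bash
python3 - <<'E'
from h import *
b=env.snapshot("top")[130:220,290:430,::-1]
cv2.imwrite("pics/t5.png",cv2.resize(b,(784,504),interpolation=cv2.INTER_CUBIC))
print(proj("top",[w([.04,-.087,.036]),w([.085,-.099,.046]),w([0,-.13-.087,.086])]))
E
```

```text
[[358.65887468 171.61201659]
 [361.86312353 156.04353954]
 [406.84027327 178.79849707]]
```

View pics/t5.png

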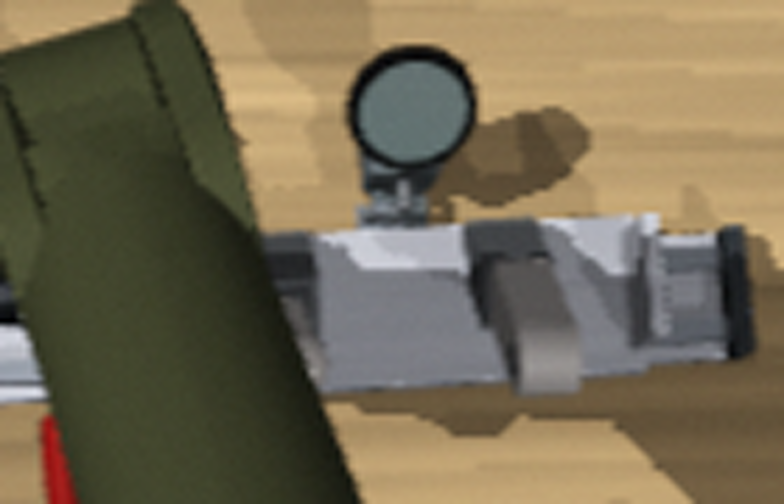

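The picture shows the carrier's detent pins at about (394,212) and the lens block centre at about (403,185). That leaves roughly 4 mm short of the station, so the rising force is the click-in resistance. I keep pushing.

Converted, 0.001 m is 0.0013.

```bash
echo '{"x": [0, 0], "y": [0.0013, 0], "z": [0, 0], "ax": [0, 0], "ay": [0, 0], "az": [0, 0], "jaw": [0, 0]}' > rows.txt && python3 shift.py rows.txt|grep -E "ee_pos|cont"
echo '{"x": [0, 0], "y": [0.0013, 0], "z": [0, 0], "ax": [0, 0], "ay": [0, 0], "az": [0, 0], "jaw": [0, 0]}' > rows.txt && python3 shift.py rows.txt|grep -E "ee_pos|cont"
```

```text
ee_pos: [0.5626, 0.0199, 0.0514]
contact_force: [-0.7, 14.3, -1.4]
ee_pos: [0.5626, 0.0199, 0.0514]
contact_force: [-0.6, 15.5, -0.6]
```

Converted, 0.001 m is 0.0013.

```bash
echo '{"x": [0, 0], "y": [0.0013, 0], "z": [0, 0], "ax": [0, 0], "ay": [0, 0], "az": [0, 0], "jaw": [0, 0]}' > rows.txt && python3 shift.py rows.txt|grep -E "ee_pos|cont"
```

```text
ee_pos: [0.5627, 0.0194, 0.0514]
contact_force: [-0.8, 15.9, -0.8]
```

Converted, 0.001 m is 0.0013.

```bash
echo '{"x": [0, 0], "y": [0.0013, 0], "z": [0, 0], "ax": [0, 0], "ay": [0, 0], "az": [0, 0], "jaw": [0, 0]}' > rows.txt && python3 shift.py rows.txt|grep -E "ee_pos|cont"
```

```text
ee_pos: [0.5626, 0.0192, 0.0514]
contact_force: [-1.1, 17.3, -0.1]
```

Converted, 0.001 m is 0.0013.

```bash
echo '{"x": [0, 0], "y": [0.0013, 0], "z": [0, 0], "ax": [0, 0], "ay": [0, 0], "az": [0, 0], "jaw": [0, 0]}' > rows.txt && python3 shift.py rows.txt|grep -E "ee_pos|cont"
```

```text
ee_pos: [0.5626, 0.0191, 0.0515]
contact_force: [-1.3, 19.2, -0.4]
```

Force is at 19 N without a clear click, so before pushing harder I check from the far side with the scene camera, with model points overlaid.

```bash
python3 - <<'E'
from h import *
b=env.snapshot("scene")[195:285,215:335,::-1]
cv2.imwrite("pics/s1raw.png",b)
g=cv2.resize(b,(792,594),interpolation=cv2.INTER_CUBIC)
f=lambda P:((proj("scene",P)-[215,195]+.5)*6.6-.5).round().astype(int)
for s,c in ((-.087,(0,0,255)),(-.099,(0,255,0))):
    for P in ([.043,s,.036],[.032,s-.135,.086],[.043,s-.135,.036],[-.032,s-.135,.086]):
        cv2.circle(g,tuple(int(i) for i in f(w(P))[0]),3,c,-1)
    for P in ([.105,s-.02,.046],[.105,s+.02,.046],[.065,s-.02,.046],[.065,s+.02,.046],[.105,s-.02,0],[.105,s+.02,0]):
        cv2.circle(g,tuple(int(i) for i in f(w(P))[0]),2,c,-1)
for P in ([.035,-.28,.03],[-.035,-.28,.03]): cv2.circle(g,tuple(int(i) for i in f(w(P))[0]),3,(255,0,255),-1)
cv2.imwrite("pics/s1.png",g)
E
```

```text
(no output)
```

View pics/s1.png

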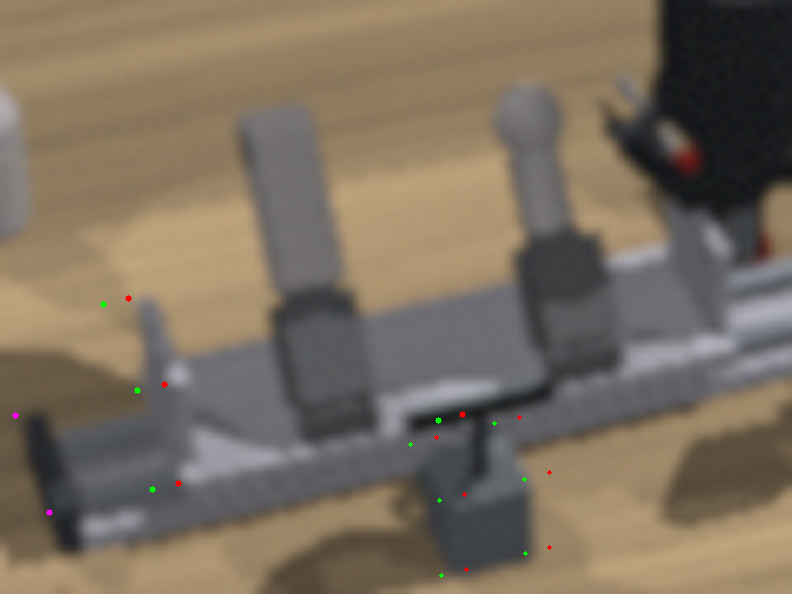

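The scene view agrees: the right plate is at (145,300), giving slide ≈ −0.088. The lens block front corners at (438,505) and (528,485) give a station at ≈ −0.095. The carrier is at the entry flank, so I continue.

```bash
for k in 1; do echo '{"x": [0, 0], "y": [0.0013, 0], "z": [0, 0], "ax": [0, 0], "ay": [0, 0], "az": [0, 0], "jaw": [0, 0]}' > rows.txt && python3 shift.py rows.txt|grep -E "ee_pos|cont"; done
echo '{"x": [0, 0], "y": [0.0013, 0], "z": [0, 0], "ax": [0, 0], "ay": [0, 0], "az": [0, 0], "jaw": [0, 0]}' > rows.txt && python3 shift.py rows.txt|grep -E "ee_pos|cont"
```

```text
ee_pos: [0.5626, 0.019, 0.0515]
contact_force: [-1.4, 21.4, -0.5]
ee_pos: [0.5626, 0.019, 0.0515]
contact_force: [-1.2, 22.7, 0.3]
```

Converted, 0.001 m is 0.0013.

```bash
echo '{"x": [0, 0], "y": [0.0013, 0], "z": [0, 0], "ax": [0, 0], "ay": [0, 0], "az": [0, 0], "jaw": [0, 0]}' > rows.txt && python3 shift.py rows.txt|grep -E "ee_pos|cont"
```

```text
ee_pos: [0.5629, 0.0136, 0.0514]
contact_force: [-0.3, 6.5, -0.3]
```

It clicked: a 5.4 mm jump and the force dropped to 6.5 N. I relax the push and check where the carrier settles.

Converted, -0.006 m is -0.0075.

```bash
echo '{"x": [0, 0, 0], "y": [-0.0075, -0.0075, 0], "z": [0, 0, 0], "ax": [0, 0, 0], "ay": [0, 0, 0], "az": [0, 0, 0], "jaw": [0, 0, 0]}' > rows.txt && python3 shift.py rows.txt|grep -E "ee_pos|cont"
echo '{"x": [0, 0, 0, 0, 0, 0, 0, 0], "y": [-0.0125, -0.0188, -0.0125, 0, 0, 0, 0, 0], "z": [0, 0, -0.025, -0.05, -0.05, -0.05, -0.05, 0], "ax": [0, 0, 0, 0, 0, 0, 0, 0], "ay": [0, 0, 0, 0, 0, 0, 0, 0], "az": [0, 0, 0, 0, 0, 0, 0, 0], "jaw": [0, 0, 0, 0, 0, 0, 0, 0]}' > rows.txt && python3 shift.py rows.txt|grep -E "ee_pos|cont"
python3 - <<'E'
from h import *
print(slide("pics/t6.png"))
b=env.snapshot("scene")[195:285,215:335,::-1]
a=cv2.imread("pics/s1raw.png")
U=lambda x:cv2.resize(x,None,fx=8,fy=8,interpolation=cv2.INTER_CUBIC)
t=U(a[40:70,34:60]); r=cv2.matchTemplate(U(b[30:80,20:75]),t,cv2.TM_CCOEFF_NORMED);print(cv2.minMaxLoc(r)[1],np.array(cv2.minMaxLoc(r)[3])/8-[14,10])
g=cv2.resize(b,(792,594),interpolation=cv2.INTER_CUBIC);cv2.imwrite("pics/s2.png",g)
E
```

```text
ee_pos: [0.5627, 0.0186, 0.0514]
contact_force: [0.1, 0.3, 0.1]
ee_pos: [0.5651, 0.054, 0.2402]
contact_force: [1.9, 0.2, 1.0]
[(array([0.0013, 0.0211]), 0.648), (array([ 0.001 , -0.0981]), 0.711)]
0.9526911973953247 [-3.875  0.625]
```

View pics/s2.png

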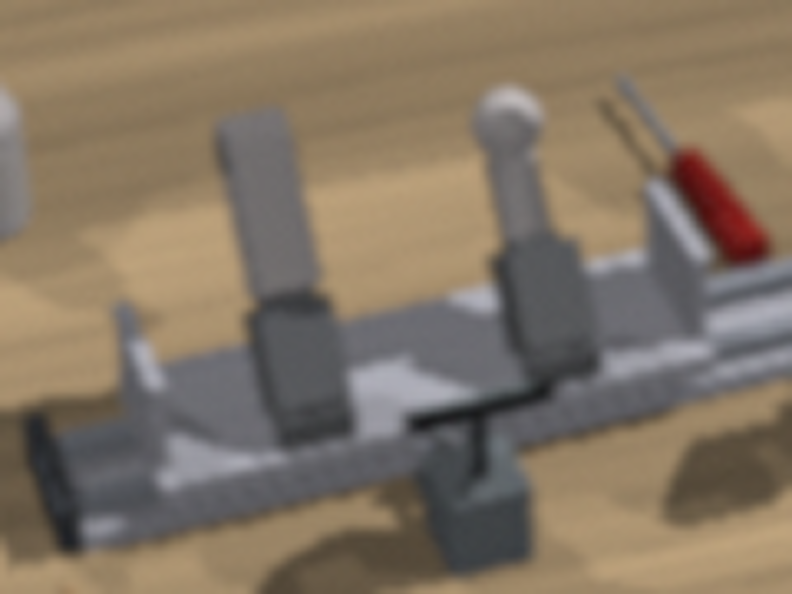

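The carrier now sits at ≈ −0.098. The plate top is at (125,310) and the lens stem at (480,430), so it is in the lens station, with both limbs still in their nests. Now I locate the leg grip point.

```bash
python3 - <<'E'
from h import *
from scipy.optimize import fsolve
t=np.linspace(0,2*np.pi,200); s,c=np.sin(np.radians(40)),np.cos(np.radians(40))
ez=np.array([-s,0,c]);ex=np.array([c,0,s])
def circ(x0,z0,y): return np.array([w(np.array([x0,y,z0])+ez*.112+ex*.007+.019*(np.cos(a)*ez+np.sin(a)*ex)) for a in t])
vt=ct(506,287)[1]
for z0 in (.048,.053,.058):
    x0=fsolve(lambda x:proj("top",circ(x[0],z0,-.060))[:,1].max()-vt,0)[0]
    g=np.array([x0,-.158,z0])+ez*.092+ex*.007
    v=proj("scene",circ(x0,z0,-.158)).min(0)[1]
    print(z0,x0,g,w(g),"scene knee v pred",(v-195+.5)*6.6-.5,"obs 110 less rail offset ~10 -> 100")
o=env.get_obs();print(o["ee_pos"],R.from_quat(o["ee_rot"]).as_matrix().round(3))
print(proj("top",w([-.05,-.159,.14])))
E
```

```text
0.048 0.022589576046112975 [-0.03118457 -0.158       0.1229756 ] [ 0.54109793 -0.20426446  0.1229756 ] scene knee v pred 122.38539285037068 obs 110 less rail offset ~10 -> 100
0.053 0.02190425735376534 [-0.03186989 -0.158       0.1279756 ] [ 0.54041333 -0.20429591  0.1279756 ] scene knee v pred 112.69584201773189 obs 110 less rail offset ~10 -> 100
0.058 0.021218938827863344 [-0.03255521 -0.158       0.1329756 ] [ 0.53972873 -0.20432735  0.1329756 ] scene knee v pred 102.97446723417066 obs 110 less rail offset ~10 -> 100
[0.56196594 0.05311171 0.23344556] [[ 0.998  0.055  0.004]
 [ 0.055 -0.998 -0.001]
 [ 0.004  0.001 -1.   ]]
[[391.89675827 194.28351884]]
```

Converted, 0.0366 m is 0.0458, -0.005 m is -0.0063, 0.009 rad is 0.0029.

```bash
echo '{"x": [-0.0063, -0.0063, -0.0063, -0.0063, -0.0063, -0.0063, -0.005, 0], "y": [0.0458, 0.0458, 0.0458, 0.0458, 0.0458, 0.0458, 0.0458, 0], "z": [0, 0, 0, 0, 0, 0, 0, 0], "ax": [0, 0, 0, 0, 0, 0, 0, 0], "ay": [0, 0, 0, 0, 0, 0, 0, 0], "az": [0.0029, 0, 0, 0, 0, 0, 0, 0], "jaw": [0.9, 0.9, 0.9, 0.9, 0.9, 0.9, 0.9, 0.9]}' > rows.txt && python3 shift.py rows.txt
echo '{"x": [0, 0], "y": [0, 0], "z": [0, 0], "ax": [0, 0], "ay": [0, 0], "az": [0, 0], "jaw": [0.9, 0.9]}' > rows.txt && python3 shift.py rows.txt
python3 - <<'E'
from h import *
o=env.get_obs();p=o["ee_pos"];M=R.from_quat(o["ee_rot"]).as_matrix();print(M.round(3),p)
print("shift",M.T@(w([-.032,-.159,.106])-p))
b=env.snapshot("top")[130:230,340:440,::-1];cv2.imwrite("pics/t7.png",cv2.resize(b,(600,600),interpolation=cv2.INTER_CUBIC))
E
```

```text
t: 9.08
ee_pos: [0.5356, -0.2149, 0.2285]
ee_rot: [1.0, 0.017, -0.002, 0.002]
contact_force: [-0.0, -1.4, -0.2]
finger_gap: 0.9
gripper_force: 0.0
t: 9.25
ee_pos: [0.5384, -0.2036, 0.2296]
ee_rot: [1.0, 0.023, -0.001, -0.001]
contact_force: [-0.2, 1.1, 0.1]
finger_gap: 0.9
gripper_force: 0.0
[[ 0.999  0.047 -0.002]
 [ 0.047 -0.999  0.002]
 [-0.002 -0.002 -1.   ]] [ 0.53841721 -0.20358216  0.22964743]
shift [0.00212094 0.00204812 0.123639  ]
```

View pics/t7.png

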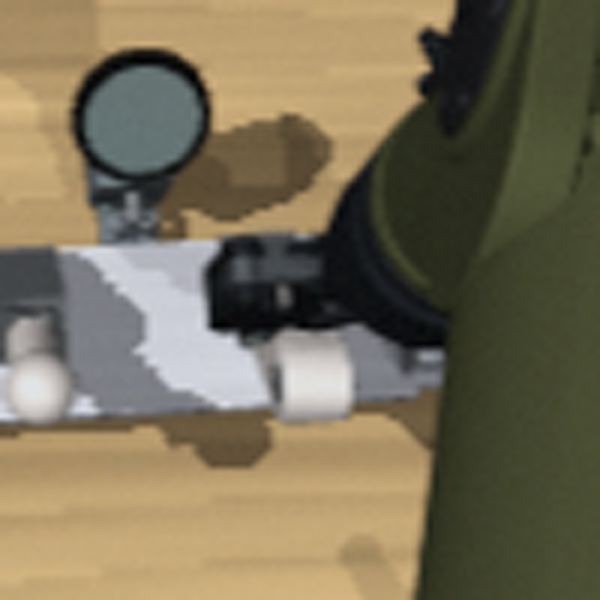

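The knee top is at about (320,375) in the crop, so pixel 393, meaning the leg is at rail y ≈ −0.1605. The forearm ball is at (40,390). Descending.

Converted, 0.025 m is 0.0313, 0.0035 m is 0.0044.

```bash
echo '{"x": [0.0025, 0, 0, 0, 0, 0, 0, 0], "y": [0.0044, 0, 0, 0, 0, 0, 0, 0], "z": [0.025, 0.0313, 0.0313, 0.0313, 0.0225, 0.0125, 0, 0], "ax": [0, 0, 0, 0, 0, 0, 0, 0], "ay": [0, 0, 0, 0, 0, 0, 0, 0], "az": [0, 0, 0, 0, 0, 0, 0, 0], "jaw": [0.9, 0.9, 0.9, 0.9, 0.9, 0.9, 0.9, 0.9]}' > rows.txt && python3 shift.py rows.txt
echo '{"x": [0, 0, 0, 0, 0, 0, 0, 0], "y": [0, 0, 0, 0, 0, 0, 0, 0], "z": [0, 0, 0, 0, 0, 0, 0, 0], "ax": [0, 0, 0, 0, 0, 0, 0, 0], "ay": [0, 0, 0, 0, 0, 0, 0, 0], "az": [0, 0, 0, 0, 0, 0, 0, 0], "jaw": [0, 0, 0, 0, 0, 0, 0, 0]}' > rows.txt && python3 shift.py rows.txt
```

```text
t: 9.97
ee_pos: [0.5416, -0.2066, 0.1085]
ee_rot: [1.0, 0.024, -0.0, -0.0]
contact_force: [0.0, -0.9, 0.1]
finger_gap: 0.901
gripper_force: 0.0
t: 10.63
ee_pos: [0.5421, -0.2063, 0.1094]
ee_rot: [1.0, 0.024, 0.001, -0.0]
contact_force: [-0.5, 4.1, 5.4]
finger_gap: 0.345
gripper_force: 59.0
```

Gripped with the gap at 29 mm, as expected. I relax the small side load and draw along the leg axis.

```bash
echo '{"x": [0, 0], "y": [-0.0031, 0], "z": [0, 0], "ax": [0, 0], "ay": [0, 0], "az": [0, 0], "jaw": [0, 0]}' > rows.txt && python3 shift.py rows.txt|grep -E "ee_pos|cont"
echo '{"x": [-0.0049, -0.0049, -0.0049], "y": [0, 0, 0], "z": [-0.0058, -0.0058, -0.0058], "ax": [0, 0, 0], "ay": [0, 0, 0], "az": [0, 0, 0], "jaw": [0, 0, 0]}' > rows.txt && python3 shift.py rows.txt|grep -E "ee_pos|cont|gap"
echo '{"x": [-0.0049, -0.0049, -0.0049, -0.0049], "y": [0, 0, 0, 0], "z": [-0.0058, -0.0058, -0.0058, -0.0058], "ax": [0, 0, 0, 0], "ay": [0, 0, 0, 0], "az": [0, 0, 0, 0], "jaw": [0, 0, 0, 0]}' > rows.txt && python3 shift.py rows.txt|grep -E "ee_pos|cont|gap"
```

```text
ee_pos: [0.5421, -0.2058, 0.1094]
contact_force: [-0.1, 0.4, 6.4]
ee_pos: [0.5307, -0.206, 0.1228]
contact_force: [4.8, 1.0, -0.7]
finger_gap: 0.349
ee_pos: [0.5148, -0.2067, 0.1413]
contact_force: [4.7, 0.3, -1.0]
finger_gap: 0.343
```

Converted, -0.01 m is -0.0125, -0.0052 m is -0.0065.

```bash
echo '{"x": [-0.0038, -0.0038, -0.0038, -0.0038, -0.0038, -0.0013], "y": [0, 0, 0, 0, 0, 0], "z": [-0.0065, -0.0065, -0.0065, -0.0065, -0.0065, -0.0125], "ax": [0, 0, 0, 0, 0, 0], "ay": [0, 0, 0, 0, 0, 0], "az": [0, 0, 0, 0, 0, 0], "jaw": [0, 0, 0, 0, 0, 0]}' > rows.txt && python3 shift.py rows.txt
echo '{"x": [0, 0, 0, 0, 0], "y": [0, 0, 0, 0, 0], "z": [-0.025, -0.025, -0.025, -0.025, 0], "ax": [0, 0, 0, 0, 0], "ay": [0, 0, 0, 0, 0], "az": [0, 0, 0, 0, 0], "jaw": [0, 0, 0, 0, 0]}' > rows.txt && python3 shift.py rows.txt
```

```text
t: 11.88
ee_pos: [0.4959, -0.2072, 0.1757]
ee_rot: [1.0, 0.023, -0.002, -0.001]
contact_force: [-0.5, -0.1, -1.3]
finger_gap: 0.349
gripper_force: 58.4
t: 12.3
ee_pos: [0.4997, -0.2079, 0.2613]
ee_rot: [1.0, 0.023, 0.003, 0.002]
contact_force: [0.7, -0.6, 0.2]
finger_gap: 0.343
gripper_force: 58.6
```

Leg is out. Now I turn it 50° about the rail's −y so it lies level with the knee towards the robot.

Converted, 0.109 rad is 0.0347.

```bash
echo '{"x": [0, 0, 0, 0, 0, 0, 0, 0], "y": [0, 0, 0, 0, 0, 0, 0, 0], "z": [0, 0, 0, 0, 0, 0, 0, 0], "ax": [0, 0, 0, 0, 0, 0, 0, 0], "ay": [0.0347, 0.0347, 0.0347, 0.0347, 0.0347, 0.0347, 0.0347, 0.0347], "az": [0, 0, 0, 0, 0, 0, 0, 0], "jaw": [0, 0, 0, 0, 0, 0, 0, 0]}' > rows.txt && python3 shift.py rows.txt
echo '{"x": [0, 0, 0], "y": [0, 0, 0], "z": [0, 0, 0], "ax": [0, 0, 0], "ay": [0, 0, 0], "az": [0, 0, 0], "jaw": [0, 0, 0]}' > rows.txt && python3 shift.py rows.txt
python3 - <<'E'
from h import *
o=env.get_obs();M=R.from_quat(o["ee_rot"]).as_matrix();print(M.round(3),o["ee_pos"]-env.pinch_z*M[:,2],o["joint_positions"].round(2), np.degrees(np.arcsin(-M[2,2])))
b=env.snapshot("scene")[110:290,200:400,::-1];cv2.imwrite("pics/s3.png",cv2.resize(b,(660,594),interpolation=cv2.INTER_CUBIC))
E
```

```text
t: 12.97
ee_pos: [0.5051, -0.2123, 0.2493]
ee_rot: [0.912, 0.024, 0.41, -0.016]
contact_force: [1.0, 0.7, -2.6]
finger_gap: 0.343
gripper_force: 58.9
t: 13.22
ee_pos: [0.5065, -0.2133, 0.2523]
ee_rot: [0.912, 0.024, 0.408, -0.014]
contact_force: [0.4, -0.2, -0.4]
finger_gap: 0.346
gripper_force: 59.0
[[ 0.666  0.056  0.744]
 [ 0.032 -0.998  0.046]
 [ 0.746 -0.007 -0.666]] [ 0.49261606 -0.21412616  0.26473332] [ 0.88 -0.3  -0.17  2.28 -0.98  0.74 -0.2 ] 41.79017139583699
```

View pics/s3.png

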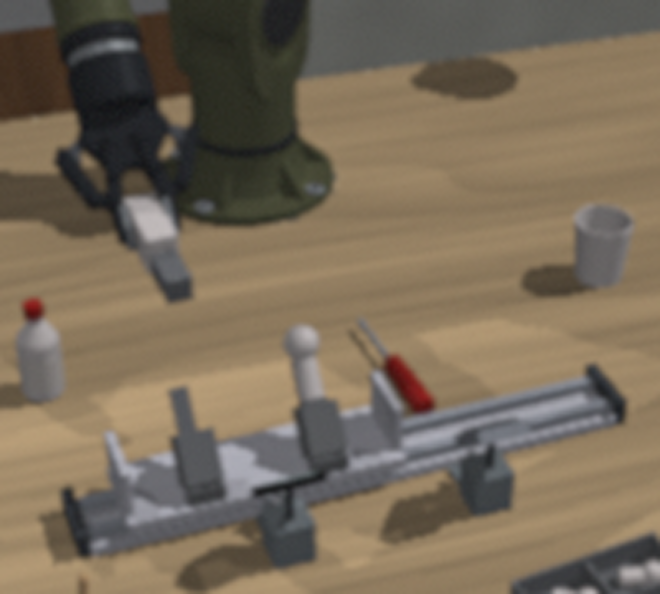

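The picture shows the leg held at (155,245), with the stub towards (178,290). The forearm is still in its nest at (310,390), the carrier is at the lens station, and the bystanders are untouched. Joint 2 is at its limit, so I move outwards 8 cm and complete the tilt.

Careful with the scale: shifts go in shares of 800 mm and turns go in shares of 180 degrees. That gives: 0.0149 m is 0.0186, 0.0133 m is 0.0166, 0.032 rad is 0.0102.

```bash
echo '{"x": [0.0166, 0.0166, 0.0166, 0.0166, 0, 0, 0, 0], "y": [0, 0, 0, 0, 0, 0, 0, 0], "z": [0.0186, 0.0186, 0.0186, 0.0186, 0, 0, 0, 0], "ax": [0, 0, 0, 0, 0, 0, 0, 0], "ay": [0, 0, 0, 0, 0.0102, 0, 0, 0], "az": [0, 0, 0, 0, 0, 0, 0, 0], "jaw": [0, 0, 0, 0, 0, 0, 0, 0]}' > rows.txt && python3 shift.py rows.txt
python3 - <<'E'
from h import *
o=env.get_obs();M=R.from_quat(o["ee_rot"]).as_matrix();print(M.round(3),o["ee_pos"]-env.pinch_z*M[:,2],o["joint_positions"].round(2), np.degrees(np.arctan2(M[0,2],-M[2,2])))
b=env.snapshot("scene")[:,:,::-1];cv2.imwrite("pics/full4.png",b)
g=o["ee_pos"]-env.pinch_z*M[:,2]
c=proj("scene",g)[0].astype(int);print(c)
x0,y0=c[0]-35,c[1]-35
k=cv2.resize(b[y0:y0+80,x0:x0+80],(600,600),interpolation=cv2.INTER_CUBIC)
for a,col in ((0,(0,255,0)),(10,(0,0,255)),(-10,(255,0,0))):
    d=np.array([np.cos(np.radians(a))*M[0,1]*0+np.cos(np.radians(a)),.046,np.sin(np.radians(a))])
    P=(proj("scene",[g+d*.0,g+d*.092])-[x0,y0]+.5)*7.5
    cv2.line(k,tuple(int(v) for v in P[0]),tuple(int(v) for v in P[1]),col,1)
cv2.imwrite("pics/s4.png",k)
E
```

```text
t: 13.93
ee_pos: [0.5861, -0.2093, 0.2525]
ee_rot: [0.905, 0.023, 0.423, -0.015]
contact_force: [0.1, -0.3, -1.5]
finger_gap: 0.347
gripper_force: 58.9
[[ 0.64   0.055  0.766]
 [ 0.03  -0.998  0.047]
 [ 0.768 -0.007 -0.641]] [ 0.57172825 -0.21012976  0.26444342] [ 0.83 -0.16 -0.25  2.19 -1.04  0.6  -0.21] 50.086639199972716
[251 192]
```

View pics/s4.png

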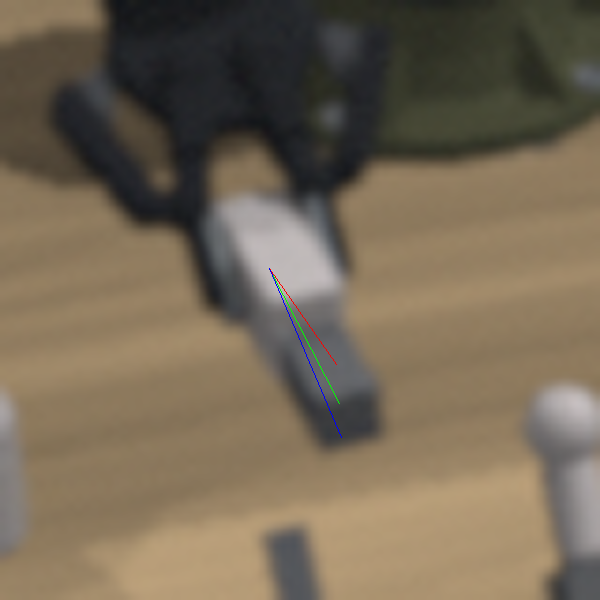

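```bash
python3 - <<'E'
from h import *
o=env.get_obs();M=R.from_quat(o["ee_rot"]).as_matrix();g=o["ee_pos"]-env.pinch_z*M[:,2]
for a in (-8,-4,0,4,8):
    r=np.radians(a); f=np.array([np.cos(r),.046*np.cos(r),np.sin(r)]); u=np.array([-np.sin(r),0,np.cos(r)])
    A=g+f*.046+u*.019; B=g+f*.092+u*.005; C=g+f*.092-u*.019
    P=proj("scene",[A,B,C])*7.5; print(a,P[1]-P[0],P[2]-P[0],P[2]-P[1])
print("obs",(42,102),(46,138),(4,36))
E
```

```text
-8 [ 37.3724575  112.07043845] [ 38.29318668 160.4470459 ] [ 0.92072918 48.37660745]
-4 [ 37.89364787 106.97829215] [ 39.96396558 158.71510218] [ 2.07031771 51.73681003]
0 [ 38.21502237 101.26131024] [ 41.43525309 156.10230898] [ 3.22023073 54.84099873]
4 [38.33260178 94.94877244] [ 42.69548911 152.61285914] [ 4.36288733 57.6640867 ]
8 [38.24388954 88.0750905 ] [ 43.73440605 148.25757759] [ 5.49051651 60.18248709]
obs (42, 102) (46, 138) (4, 36)
```

The shin-to-stub edge vector matches 0°, so the leg is level, at about 0.26 m. I hold still briefly and hand in.

```bash
echo '{"x": [0, 0, 0, 0, 0, 0], "y": [0, 0, 0, 0, 0, 0], "z": [0, 0, 0, 0, 0, 0], "ax": [0, 0, 0, 0, 0, 0], "ay": [0, 0, 0, 0, 0, 0], "az": [0, 0, 0, 0, 0, 0], "jaw": [0, 0, 0, 0, 0, 0]}' > rows.txt && python3 shift.py rows.txt; python3 -c "
from workcell import env
print(abs(env.get_obs()['joint_vel']).max()); print(env.job_done())"
```

```text
t: 14.48
ee_pos: [0.586, -0.2089, 0.2518]
ee_rot: [0.905, 0.023, 0.424, -0.015]
contact_force: [0.3, 0.2, -1.8]
finger_gap: 0.344
gripper_force: 58.9
0.0031686145077209236
the job is handed in; nothing more can be done
None
```

I handed the job in at 14.5 s: the carrier is clicked into the lens station, and the leg is held still and level (by the camera) about 26 cm above the bench; the forearm stayed in its nest, and nothing else appeared to have moved in the camera views.

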